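# Tip a single grinding ball into the mill jar

## Robot

A 6-joint arm with a two-finger parallel gripper is mounted at the origin on the work surface; the furniture and walls round the work are solid. World frame = base frame: x ahead of the robot, y to its left, z up, the work surface at z = 0. Lengths are in m, angles in rad, forces in N, time in s.
With the tool pointing down it reaches from about 0.35 to 0.775 m from the base axis. Payload 7.3 kg.
Tool frame: the origin (TCP) lies at the very end of the fingers, on their centre line; the grasp point (between the pads) lies 19 mm behind it; z points along the fingers, y is the line along which they close (so a half turn about z gives the same grasp; the last joint's range is limited). The gripper opens to 92 mm and grips with 3 to 60 N. Pads are 19 mm wide; open, the fingers measure 130 mm over their backs; the gripper's body (75 mm by 190 mm) begins 47 mm behind the grasp point.
Start: joints at [0.976, 0.342, 1.524, -0, 1.275, -0.146], TCP at [0.228, 0.473, 0.227] pointing down, gripper open.
Joint ranges: [-2.53, 2.53], [-0.77, 2.02], [0.04, 2.7], [-1, 4.14], [0.28, 2.66], [-3.11, 3.11]. Speed limits (rad/s): [2.57, 2.57, 3.14, 3.14, 3.14, 3.14].

## Interface

Orientations are given as [roll, pitch, yaw] about the fixed x, y, z axes, in that order (R = Rz(yaw) Ry(pitch) Rx(roll)).
In Python, from cell import robot gives the robot as it stands. The module is installed in compiled form; this text tells all that it offers.
- The arm moves only by the tool arm_command, never from a script. Its argument "moves" is a list of rows, each a list of 3 entries, a list of its own where there are three numbers: the shift along the tool's x, y, z in m, then the turn, a rotation vector about the tool's x, y, z in rad, then the finger opening in m, from 0 to 0.0918. In form: [[[dx, dy, dz], [ax, ay, az], claw], ...]. A call has exactly 5 rows; each row is the pose to reach, as a shift and turn from the pose commanded when the call began, along the tool's axes at that moment; what a row does not reach only later rows make up. A row lasts 1/10 s, in which the tool goes at most 50 mm and 8.59 degrees, less where a joint would pass 70% of its speed; a pose out of reach is approached as far as the arm can. A call with a gripper value outside its range is refused whole. The fingers move at their own pace and stop on an object; "squeeze" is the grip in N (left out, the last holds). Time passes only in rows, so rows that repeat a pose let the fingers close, or fill a call up. It gives the time, the measured TCP pose, the force, the opening and the grip force at its end, in the units of the state.
- robot.observe(): the state, without advancing time (a new reading comes with each control period).
- robot.read_camera(name): name is "scene" or "top"; returns the picture (420x560x3 uint8, red, green, blue); there is no depth.
- robot.camera_model(name): a dict with "fx", "fy", "cx", "cy" (pixels), "R" (3x3) and "t" (3): a world point X has camera coordinates R X + t. Camera axes: x right, y down, z forward; pixel columns grow to the right and rows downward; lengths in m; the calibration is good to about 2 mm. A picture is of the moment at which its call begins. camera_model takes no time and is no camera call.
- robot.hand_in(): hands the job in; it is judged then, once.
The state is a dict: "time": time; "qpos": joint angles; "qvel": joint speeds; "joint_efforts": joint torques, N m; "tool_pos": TCP position; "tool_rot": TCP orientation; "contact_force": force on the tool from outside, world axes, zero at the start; "torque": the same for the moment, N m; "opening": finger opening in m; "grip_force": force on a finger pad.
Only numpy, scipy, OpenCV 4.12 (cv2) and the standard library are available. Lean on these libraries where they do the work, as an engineer would, in place of code of your own. Each camera call takes 0.05 s, during which the arm holds its last target. There are 200 camera calls.

## Task

Take the clear tube off its wooden stand and tilt it slowly over the steel jar until the first steel ball rolls out over the spout into the jar, then stop at once so that the other two balls stay in the tube. Lay the tube back in its stand the way it lay before, with the two balls still inside, and let go; leave the jar standing upright.

Things in the scene. Friction and masses are not known exactly. Their poses are not given: they have to be found in the camera images.
- tube_mid (a point): Middle of the loose clear square tube (23 mm outside, bore 17, 0.07 kg), where to grasp its flat sides along y. In its stand: z up, y across, -x level toward the mouth; the straight body rises 10 deg toward the mouth, reaches 50 mm back (black cap) and 45 mm ahead, then kinks up 40 deg more into an open spout with a 15.5 mm floor.
- tube_lip (a point): Floor edge of the tube's spout, over which balls leave: 56 mm toward -x and 11 mm up from tube_mid in its axes. Tilted mouth-down slowly, the tube lets the balls roll to the kink after about 15 deg, ball 1 out at about 30 to 39 deg from the rest pose (it varies), ball 2 only some 3 deg or more later; tilted fast it throws out several.
- stand_seat (a point): Fixed plywood stand, base 100 x 62 x 10 mm; this point, 66 mm above the bench, is where tube_mid belongs, same axes as the seated tube. Two U saddles 68 mm apart along x, each 9 mm thick, 46 mm wide, notch 29 mm wide (3 mm play a side), flared at the top, up to 10 mm above the tube's axis. Between them the tube's sides are free.
- jar: Loose round open steel jar, 68 mm across the rim, 45 mm high, bore 52 mm or more, inner floor 6 mm up, 0.35 kg; origin at the centre of its underside on the bench, z up. The shallow dish nearby is not the jar.
- ball_1_center (a point): Centre of a plain steel ball, 14 mm diameter, 8 to 13 g, in the tube: the first ball, nearest the mouth, which shall go into the jar.
- ball_2_center (a point): Centre of a plain steel ball, 14 mm diameter, 11 g, in the tube: the middle ball, which stays in the tube.
- ball_3_center (a point): Centre of a plain steel ball, 14 mm diameter, 11 g, in the tube: the last ball, nearest the back cap, which stays in the tube.
Things that resemble listed ones, but are neither listed nor needed, are in the scene too. Leave any blue look-alike of the part that bears stand_seat alone.

How it is judged:
By the outcome, as a careful person would: the job done as asked, in the order asked, and still so for the second after the job is handed in, with the robot touching nothing.
It also fails if it takes over 72 s, if anything falls off the work surface, if the arm or the gripper's body presses on something with over 40 N, if the wrist force passes 120 N, or if a joint passes its speed limit or range.

## Working session

There is one attempt and no reset: what is moved stays moved. The work goes in short steps, Python scripts to look and compute and a tool call to move; the robot and the scene stay as the last step left them, time stands still between calls to the robot, and variables do not carry over. Pictures are saved under pics/ and viewed, at most 10 in all, crops included, and the job is handed in when it is done.

Besides the shell and the picture viewer there is one more tool, called after "Emit:" as name(argument=value, ...) on one line, values as JSON. arm_command: Moves the arm, as the interface text tells. Its arguments: {"type":"object","properties":{"moves":{"type":"array"},"squeeze":{"type":"number"}},"required":["moves"]}

```bash
mkdir -p pics; python3 - <<'E'
from cell import robot
import cv2, numpy as np
for n in("scene","top"):
    im=robot.read_camera(n); cv2.imwrite(f"pics/{n}0.png",cv2.resize(im[:,:,::-1],(784,588),interpolation=cv2.INTER_CUBIC)); np.save(f"pics/{n}0.npy",im)
    m=robot.camera_model(n); R=np.array(m["R"]);print(n,m["fx"],m["cx"],m["cy"],R.round(3).tolist(),(-R.T@m["t"]).round(3))
s=robot.observe();print({k:np.round(v,3).tolist() for k,v in s.items()})
E
```

```text
scene 389.6975049756205 277.6138526221401 208.4227738662826 [[0.7, -0.714, -0.008], [-0.513, -0.495, -0.701], [0.497, 0.495, -0.713]] [-0.054 -0.613  0.721]
top 482.65768468160377 279.1650594250367 209.67807749031067 [[0.012, -1.0, 0.004], [-0.982, -0.012, -0.186], [0.186, -0.001, -0.983]] [ 0.201 -0.149  1.166]
{'time': 0.1, 'qpos': [0.976, 0.343, 1.525, -0.0, 1.275, -0.146], 'qvel': [0.0, -0.002, -0.001, -0.0, 0.001, -0.002], 'joint_efforts': [0.002, -43.201, -24.469, 0.072, 0.053, 0.0], 'tool_pos': [0.228, 0.473, 0.226], 'tool_rot': [-3.14, -0.0, 2.693], 'contact_force': [0.986, -0.524, 0.399], 'torque': [0.006, -0.029, -0.038], 'grip_force': 0.0, 'opening': 0.092}
```

View pics/scene0.png

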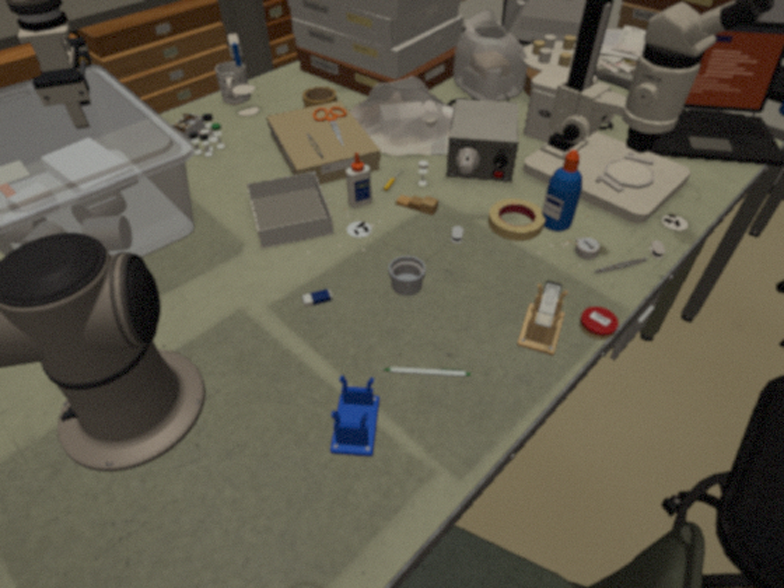

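View pics/top0.png

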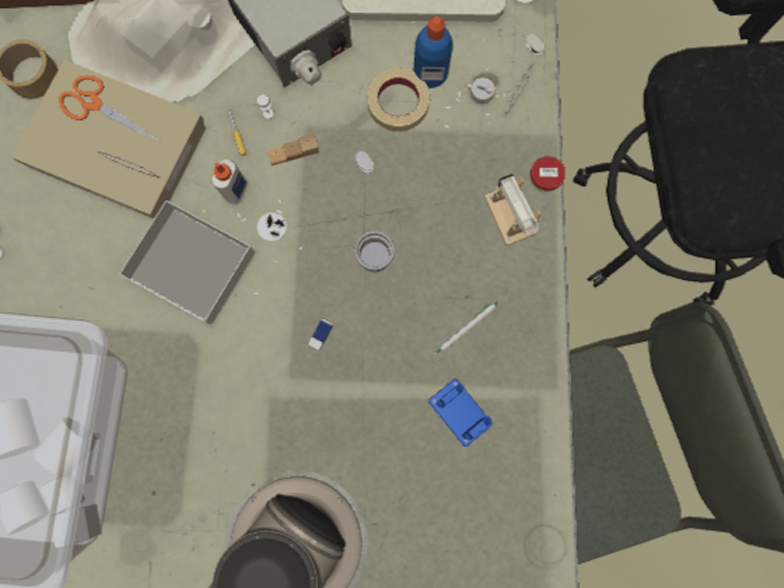

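The scene view shows the wooden stand with the tube near (545,315), the jar at (407,275), and the blue look-alike at (355,415). In the top view the stand is at about (513,212) and the jar at (375,252). I'll zoom in on the stand and jar.

```bash
python3 - <<'E'
import cv2, numpy as np
t=np.load("pics/top0.npy")[:,:,::-1];s=np.load("pics/scene0.npy")[:,:,::-1]
a=cv2.resize(t[120:178,340:395],None,fx=7,fy=7,interpolation=cv2.INTER_CUBIC)
b=cv2.resize(s[195:253,365:420],None,fx=7,fy=7,interpolation=cv2.INTER_CUBIC)
cv2.imwrite("pics/stand.png",np.hstack([a,b]))
a=cv2.resize(t[155:205,240:290],None,fx=7,fy=7,interpolation=cv2.INTER_CUBIC)
b=cv2.resize(s[170:220,265:315],None,fx=7,fy=7,interpolation=cv2.INTER_CUBIC)
cv2.imwrite("pics/jar.png",np.hstack([a,b]))
E
```

```text
(no output)
```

View pics/stand.png

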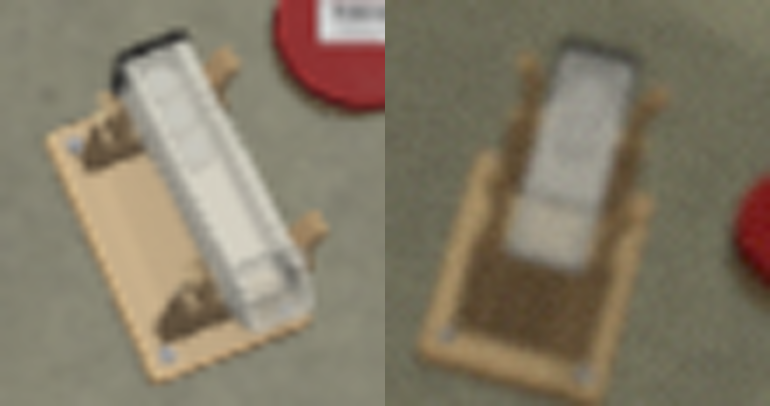

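View pics/jar.png

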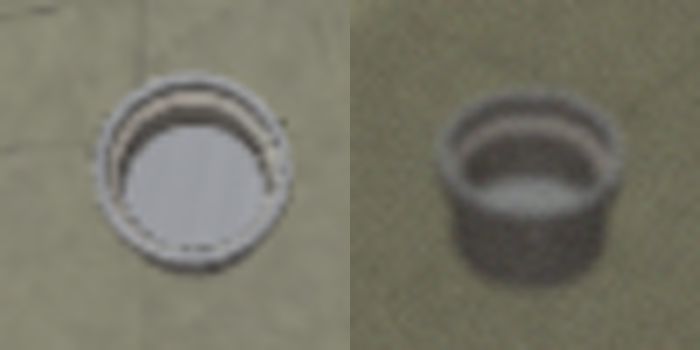

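```bash
cat > fit.py <<'E'
from cell import robot
import numpy as np
from scipy.optimize import least_squares
M={n:robot.camera_model(n) for n in("top","scene")}
def proj(n,X):
    m=M[n];c=np.atleast_2d(X)@np.array(m["R"]).T+m["t"]
    return np.c_[m["fx"]*c[:,0]/c[:,2]+m["cx"],m["fy"]*c[:,1]/c[:,2]+m["cy"]]
def Rz(a):return np.array([[np.cos(a),-np.sin(a),0],[np.sin(a),np.cos(a),0],[0,0,1]])
E
python3 - <<'E'
from fit import *
T=np.array([340,120]);S=np.array([365,195]);h=.066
cap=lambda s:[.0512,s*.0115,.0026];lip=lambda s:[-.0581,s*.0115,.0093]
b=lambda sx,sy:[sx*.05,sy*.031,.009-h]
O=[("top",(48,135),b(1,1),1),("top",(150,383),b(-1,1),1),("top",(315,320),b(-1,-1),1),
("top",(120,57),cap(1),0),("top",(188,33),cap(-1),0),("top",(250,330),lip(1),0),("top",(312,308),lip(-1),0),
("scene",(33,353),b(-1,1),1),("scene",(220,400),b(-1,-1),1),
("scene",(180,45),cap(1),0),("scene",(250,55),cap(-1),0),("scene",(120,250),lip(1),0),("scene",(205,270),lip(-1),0)]
def f(p):
    r=[]
    for n,q,X,base in O:
        X=np.array(X,float)
        if base: X[0]+=p[3];X[1]+=p[4]
        W=Rz(p[2])@X+[p[0],p[1],h]
        r.append(proj(n,W)[0]-(np.array(q)/7-.5+1/14+(T if n=="top" else S)))
    return np.ravel(r)
s=least_squares(f,[.45,-.35,.4,0,0]);print(s.x.round(4));print(s.fun.reshape(-1,2).round(1).tolist())
def g(p):return np.ravel([proj("top",[p[0],p[1],.045])[0]-(np.array([193,171])/7-.43+[240,155]),proj("scene",[p[0],p[1],.045])[0]-(np.array([181,150])/7-.43+[265,170])])
s=least_squares(g,[.4,-.1]);print(s.x.round(4),s.fun.round(2))
E
```

```text
[ 5.674e-01 -3.646e-01  3.915e-01  5.000e-04  1.000e-04]
[[-0.3, 0.3], [1.1, 0.7], [0.4, 0.8], [0.3, 0.0], [-0.6, 0.1], [0.8, 1.3], [1.0, 0.9], [0.2, -1.8], [0.1, -0.8], [0.6, -1.6], [0.4, -0.6], [0.6, -0.9], [-1.0, -0.8]]
[ 0.4863 -0.1217] [ 0.37  0.45  0.03 -0.9 ]
```

```bash
cat > plan.py <<'E'
import numpy as np
from scipy.spatial.transform import Rotation as Ro, Slerp
def P(p,e): return np.array(p,float),Ro.from_euler("xyz",e)
def calls(a,b,n):
    (p,R),(q,Q)=a,b; sl=Slerp([0,1],Ro.concatenate([R,Q]))
    for k in range(n):
        f0,f1=k/n,(k+1)/n; R0=sl(f0)
        print(k,(R0.inv().apply((q-p)*(f1-f0))).round(4).tolist(),(R0.inv()*sl(f1)).as_rotvec().round(4).tolist())
E
python3 - <<'E'
from plan import *
calls(P([.228,.473,.226],[np.pi,0,2.693]),P([.567,-.365,.226],[np.pi,0,.3915]),4)
E
```

```text
0 [-0.1672, -0.152, -0.0] [0.0, -0.0, 0.5754]
1 [-0.223, -0.0365, -0.0] [-0.0, -0.0, 0.5754]
2 [-0.207, 0.0907, 0.0] [-0.0, -0.0, 0.5754]
3 [-0.1243, 0.1887, 0.0] [0.0, -0.0, 0.5754]
```

Emit:
arm_command(moves=[[[-0.033,-0.03,0],[0,0,0.115],0.046],[[-0.067,-0.061,0],[0,0,0.23],0.046],[[-0.1,-0.091,0],[0,0,0.345],0.046],[[-0.134,-0.122,0],[0,0,0.46],0.046],[[-0.167,-0.152,0],[0,0,0.575],0.046]])

```text
time: 0.6
tool_pos: [0.3123, 0.2619, 0.2265]
tool_rot: [-3.141, 0.0, 2.114]
contact_force: [-0.6, -0.4, 0.3]
opening: 0.0567
grip_force: 0.0
```

Emit:
arm_command(moves=[[[-0.045,-0.007,0],[0,0,0.115],0.046],[[-0.089,-0.015,0],[0,0,0.23],0.046],[[-0.134,-0.022,0],[0,0,0.345],0.046],[[-0.178,-0.029,0],[0,0,0.46],0.046],[[-0.223,-0.0365,0],[0,0,0.575],0.046]])

```text
time: 1.1
tool_pos: [0.3973, 0.0524, 0.2267]
tool_rot: [-3.142, -0.0, 1.538]
contact_force: [0.9, 1.0, -0.1]
opening: 0.046
grip_force: 0.0
```

Emit:
arm_command(moves=[[[-0.041,0.018,0],[0,0,0.115],0.046],[[-0.083,0.036,0],[0,0,0.23],0.046],[[-0.124,0.054,0],[0,0,0.345],0.046],[[-0.166,0.073,0],[0,0,0.46],0.046],[[-0.207,0.091,0],[0,0,0.575],0.046]])

```text
time: 1.6
tool_pos: [0.4825, -0.1572, 0.2264]
tool_rot: [-3.141, -0.0, 0.963]
contact_force: [0.1, -0.3, 0.8]
opening: 0.0462
grip_force: 0.0
```

Emit:
arm_command(moves=[[[-0.031,0.047,0],[0,0,0.144],0.046],[[-0.062,0.094,0],[0,0,0.288],0.046],[[-0.093,0.141,0],[0,0,0.432],0.046],[[-0.124,0.189,0],[0,0,0.575],0.046],[[-0.124,0.189,0],[0,0,0.575],0.046]])

```text
time: 2.1
tool_pos: [0.5677, -0.3682, 0.2252]
tool_rot: [-3.141, 0.001, 0.386]
contact_force: [-0.7, 0.5, 0.6]
opening: 0.046
grip_force: 0.0
```

Emit:
arm_command(moves=[[[0.0006,-0.0032,0.025],[0,0,-0.0055],0.046],[[0.0006,-0.0032,0.055],[0,0,-0.0055],0.046],[[0.0006,-0.0032,0.085],[0,0,-0.0055],0.046],[[0.0006,-0.0032,0.115],[0,0,-0.0055],0.046],[[0.0006,-0.0032,0.13],[0,0,-0.0055],0.046]])

```text
time: 2.6
tool_pos: [0.5654, -0.3603, 0.0928]
tool_rot: [-3.137, 0.003, 0.398]
contact_force: [-0.0, 0.3, -0.7]
opening: 0.0463
grip_force: 0.0
```

```bash
python3 - <<'E'
from fit import *
import cv2
o=[]
s=robot.observe();p=np.array(s["tool_pos"]);print(p.round(4),np.round(s["tool_rot"],4))
for n,(x,y) in(("top",(335,110)),("scene",(350,180))):
    im=robot.read_camera(n)[:,:,::-1]; 
    o.append(cv2.resize(im[y:y+75,x:x+75],None,fx=5,fy=5,interpolation=cv2.INTER_CUBIC))
    print(n,(proj(n,p)[0]-[x,y])*5)
cv2.imwrite("pics/pre.png",np.hstack(o))
E
```

```text
[ 0.5654 -0.3603  0.0928] [-3.1365e+00  2.7000e-03  3.9830e-01]
top [176.07310534 162.83813089]
scene [209.25641009 135.90122515]
```

View pics/pre.png

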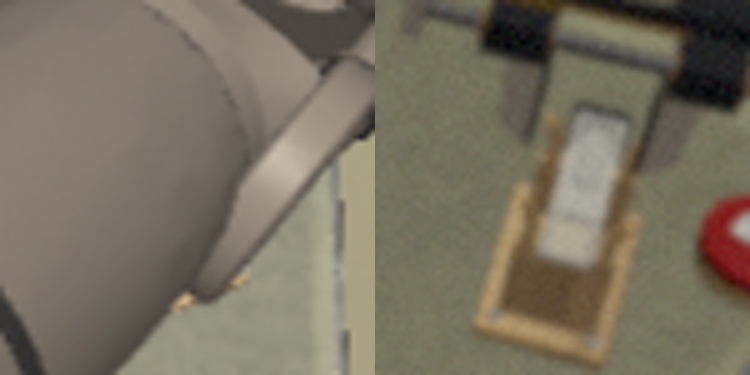

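```bash
cat > rel.py <<'E'
import sys
from fit import *
from plan import *
def rel(tp,te):
    s=robot.observe();p=np.array(s["tool_pos"]);R=Ro.from_euler("xyz",s["tool_rot"]);Q=Ro.from_euler("xyz",te)
    print("now",p.round(4),np.round(s["tool_rot"],4),"d",R.inv().apply(np.array(tp)-p).round(4),(R.inv()*Q).as_rotvec().round(4))
E
python3 -c "
from rel import *
rel([.5674,-.3646,.047],[np.pi,0,.3915])"
```

```text
now [ 0.5653 -0.3602  0.0932] [-3.1356e+00  3.1000e-03  3.9820e-01] d [0.0003 0.0052 0.0461] [-0.006   0.0031  0.0067]
```

Emit:
arm_command(moves=[[[0.0003,0.0052,0.005],[-0.006,0.003,0.0067],0.046],[[0.0003,0.0052,0.015],[-0.006,0.003,0.0067],0.046],[[0.0003,0.0052,0.025],[-0.006,0.003,0.0067],0.046],[[0.0003,0.0052,0.035],[-0.006,0.003,0.0067],0.046],[[0.0003,0.0052,0.046],[-0.006,0.003,0.0067],0.046]])

```text
time: 3.2
tool_pos: [0.5692, -0.366, 0.05]
tool_rot: [3.136, -0.003, 0.392]
contact_force: [-0.4, 0.1, -0.2]
opening: 0.0461
grip_force: 0.0
```

Emit:
arm_command(moves=[[[0,0,0],[0,0,0],0.046],[[0,0,0],[0,0,0],0.046],[[0,0,0],[0,0,0],0.046],[[0,0,0],[0,0,0],0.046],[[0,0,0],[0,0,0],0.046]])

```text
time: 3.7
tool_pos: [0.5694, -0.3662, 0.0512]
tool_rot: [3.135, -0.004, 0.392]
contact_force: [0.1, 0.0, -0.4]
opening: 0.0464
grip_force: 0.0
```

```bash
python3 -c "
from rel import *
rel([.5674,-.3646,.047],[np.pi,0,.3915])"
```

```text
now [ 0.5694 -0.3662  0.0512] [ 3.1349 -0.0035  0.3916] d [-0.0013 -0.0023  0.0042] [ 0.0067 -0.0035  0.    ]
```

Emit:
arm_command(moves=[[[-0.0013,-0.0023,0.004],[0.0065,-0.0035,0],0.046],[[-0.0013,-0.0023,0.004],[0.0065,-0.0035,0],0.046],[[-0.0013,-0.0023,0.004],[0.0065,-0.0035,0],0.046],[[-0.0013,-0.0023,0.004],[0.0065,-0.0035,0],0.046],[[-0.0013,-0.0023,0.004],[0.0065,-0.0035,0],0.046]])

```text
time: 4.2
tool_pos: [0.5672, -0.3645, 0.0467]
tool_rot: [-3.141, 0.0, 0.392]
contact_force: [-0.4, -0.4, 0.4]
opening: 0.0458
grip_force: 0.0
```

Emit:
arm_command(moves=[[[0,0,0],[0,0,0],0.034],[[0,0,0],[0,0,0],0.028],[[0,0,0],[0,0,0],0.024],[[0,0,0],[0,0,0],0.015],[[0,0,0],[0,0,0],0.015]], squeeze=20)

```text
time: 4.7
tool_pos: [0.5672, -0.3645, 0.0467]
tool_rot: [-3.141, 0.0, 0.392]
contact_force: [0.4, 0.1, 0.3]
opening: 0.0229
grip_force: 20.0
```

Emit:
arm_command(moves=[[[0,0,0],[0,0,0],0.015],[[0,0,0],[0,0,0],0.015],[[0,0,0],[0,0,0],0.015],[[0,0,0],[0,0,0],0.015],[[0,0,0],[0,0,0],0.015]])

```text
time: 5.2
tool_pos: [0.5672, -0.3645, 0.0467]
tool_rot: [-3.141, 0.0, 0.392]
contact_force: [-0.8, 0.3, -0.4]
opening: 0.0226
grip_force: 20.0
```

```bash
python3 -c "
from rel import *
rel([.5674,-.3646,.047],[np.pi,0,.3915])"
```

```text
now [ 0.5672 -0.3645  0.0467] [-3.141e+00  4.000e-04  3.916e-01] d [ 0.0001  0.0002 -0.0003] [-0.0006  0.0004  0.0001]
```

Emit:
arm_command(moves=[[[0,0,-0.003],[0,0,0],0.015],[[0,0,-0.01],[0,0,0],0.015],[[0,0,-0.02],[0,0,0],0.015],[[0,0,-0.032],[0,0,0],0.015],[[0,0,-0.045],[0,0,0],0.015]])

```text
time: 5.7
tool_pos: [0.5674, -0.3646, 0.0931]
tool_rot: [3.142, 0.0, 0.392]
contact_force: [-0.5, -0.8, -1.1]
opening: 0.0229
grip_force: 20.0
```

Emit:
arm_command(moves=[[[0,0,-0.015],[0,0,0],0.015],[[0,0,-0.03],[0,0,0],0.015],[[0,0,-0.044],[0,0,0],0.015],[[0,0,-0.056],[0,0,0],0.015],[[0,0,-0.06],[0,0,0],0.015]])

```text
time: 6.2
tool_pos: [0.5678, -0.3649, 0.1538]
tool_rot: [3.14, -0.001, 0.392]
contact_force: [-0.1, 0.2, -1.5]
opening: 0.0228
grip_force: 20.0
```

Emit:
arm_command(moves=[[[0.002,-0.005,0],[0,0,0],0.015],[[0.006,-0.017,0],[0,0,0],0.015],[[0.012,-0.035,0],[0,0,0],0.015],[[0.018,-0.055,0],[0,0,0],0.015],[[0.024,-0.075,0],[0,0,0],0.015]])

```text
time: 6.7
tool_pos: [0.5601, -0.2839, 0.1506]
tool_rot: [-3.139, 0.001, 0.392]
contact_force: [-0.1, 1.1, -0.8]
opening: 0.0231
grip_force: 20.0
```

Emit:
arm_command(moves=[[[0.007,-0.022,0],[0,0,0],0.015],[[0.014,-0.044,0],[0,0,0],0.015],[[0.022,-0.066,0],[0,0,0],0.015],[[0.029,-0.088,0],[0,0,0],0.015],[[0.036,-0.11,0],[0,0,0],0.015]])

```text
time: 7.2
tool_pos: [0.5511, -0.1684, 0.1509]
tool_rot: [-3.139, 0.002, 0.392]
contact_force: [0.5, -0.3, 0.3]
opening: 0.0229
grip_force: 20.0
```

Emit:
arm_command(moves=[[[0.008,-0.022,0],[0,0,0],0.015],[[0.014,-0.042,0],[0,0,0],0.015],[[0.019,-0.057,0],[0,0,0],0.015],[[0.022,-0.067,0],[0,0,0],0.015],[[0.024,-0.07,0],[0,0,0],0.015]])

```text
time: 7.7
tool_pos: [0.5472, -0.0956, 0.1516]
tool_rot: [-3.141, 0.001, 0.393]
contact_force: [1.0, -0.1, -0.1]
opening: 0.0227
grip_force: 20.0
```

```bash
python3 - <<'E'
from rel import *
import cv2
rel([.5472,-.0965,.152],[np.pi,0,.3915])
im=robot.read_camera("scene")[:,:,::-1]
cv2.imwrite("pics/a.png",cv2.resize(im[90:240,230:430],None,fx=4,fy=4,interpolation=cv2.INTER_CUBIC))
E
```

```text
now [ 0.5472 -0.0956  0.1516] [-3.1406e+00  9.0000e-04  3.9270e-01] d [-0.0004  0.0008 -0.0004] [-0.001   0.0009  0.0012]
```

View pics/a.png

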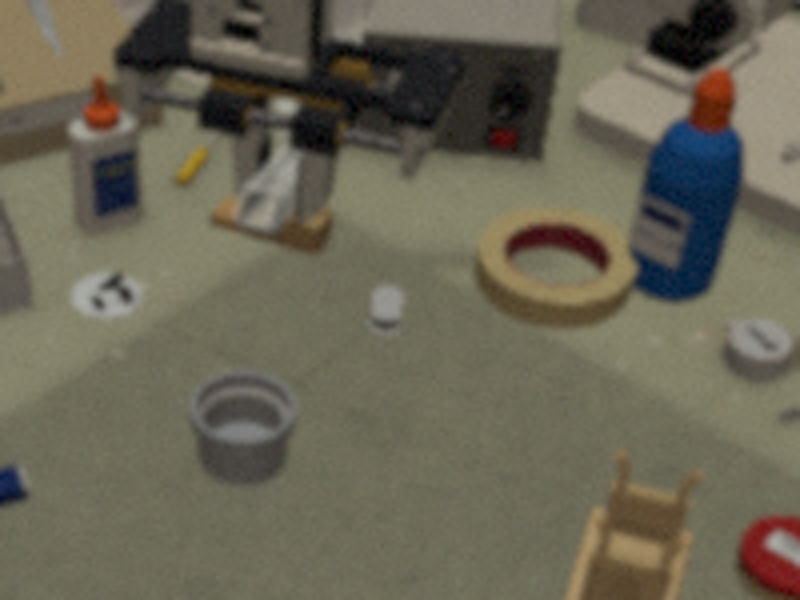

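Emit:
arm_command(moves=[[[0,0.0005,0.003],[0,0,0],0.015],[[0,0.0005,0.012],[0,0,0],0.015],[[0,0.0005,0.026],[0,0,0],0.015],[[0,0.0005,0.042],[0,0,0],0.015],[[0,0.0005,0.058],[0,0,0],0.015]])

```text
time: 8.25
tool_pos: [0.5475, -0.0979, 0.0924]
tool_rot: [-3.141, 0.001, 0.39]
contact_force: [-0.0, 0.7, -0.7]
opening: 0.0228
grip_force: 20.0
```

Emit:
arm_command(moves=[[[0,0,0.016],[0,0,0],0.015],[[0,0,0.032],[0,0,0],0.015],[[0,0,0.045],[0,0,0],0.015],[[0,0,0.053],[0,0,0],0.015],[[0,0,0.055],[0,0,0],0.015]])

```text
time: 8.75
tool_pos: [0.5472, -0.0973, 0.0376]
tool_rot: [-3.14, 0.002, 0.391]
contact_force: [-0.3, 0.5, -0.7]
opening: 0.023
grip_force: 20.0
```

Emit:
arm_command(moves=[[[0.0004,0,-0.001],[0,0.015,0],0.015],[[0.0012,0,-0.0022],[0,0.04,0],0.015],[[0.002,0,-0.0036],[0,0.065,0],0.015],[[0.0026,0,-0.005],[0,0.09,0],0.015],[[0.003,0,-0.006],[0,0.105,0],0.015]])

```text
time: 9.25
tool_pos: [0.5504, -0.0962, 0.0454]
tool_rot: [-3.142, -0.107, 0.391]
contact_force: [-0.0, 1.0, -0.2]
opening: 0.0228
grip_force: 20.0
```

Emit:
arm_command(moves=[[[0.0007,0,-0.0013],[0,0.023,0],0.015],[[0.0014,0,-0.0026],[0,0.046,0],0.015],[[0.0021,0,-0.0039],[0,0.07,0],0.015],[[0.0028,0,-0.0052],[0,0.092,0],0.015],[[0.003,0,-0.006],[0,0.105,0],0.015]])

```text
time: 9.75
tool_pos: [0.5525, -0.0953, 0.0513]
tool_rot: [-3.141, -0.211, 0.391]
contact_force: [-0.3, -0.7, -0.7]
opening: 0.0226
grip_force: 20.0
```

```bash
cat > st.py <<'E'
from rel import *
def lip():
    s=robot.observe();R=Ro.from_euler("xyz",s["tool_rot"])
    l=np.array(s["tool_pos"])+R.apply([-.056,0,-.030])
    d=Rz(.3915).T@(l-[.4863,-.1217,0])
    th=np.degrees(R.as_matrix()[:,2]@Rz(.3915)[:,0]); th=np.degrees(np.arcsin(np.radians(th)))
    print("t",round(s["time"],2),"lip rel jar",d.round(4),"tilt",round(th,2),"F",np.round(s["contact_force"],2),"tq",np.round(s["torque"],3))
E
python3 -c "
from st import *
lip()"
```

```text
t 9.75 lip rel jar [ 0.0103 -0.0008  0.0689] tilt 12.09 F [-0.34 -0.71 -0.74] tq [-0.096  0.332  0.021]
```

Emit:
arm_command(moves=[[[0.0002,0,-0.0003],[0,0.005,0],0.015],[[0.0003,0,-0.0006],[0,0.01,0],0.015],[[0.0005,0,-0.0009],[0,0.016,0],0.015],[[0.0006,0,-0.0012],[0,0.021,0],0.015],[[0.0008,0,-0.0015],[0,0.026,0],0.015]])

```text
time: 10.25
tool_pos: [0.5531, -0.0949, 0.0526]
tool_rot: [-3.141, -0.236, 0.392]
contact_force: [0.8, -1.1, -0.3]
opening: 0.0229
grip_force: 20.0
```

Emit:
arm_command(moves=[[[0.0002,0,-0.0003],[0,0.005,0],0.015],[[0.0003,0,-0.0006],[0,0.01,0],0.015],[[0.0005,0,-0.0009],[0,0.016,0],0.015],[[0.0006,0,-0.0012],[0,0.021,0],0.015],[[0.0008,0,-0.0015],[0,0.026,0],0.015]])

```text
time: 10.75
tool_pos: [0.5535, -0.0948, 0.0544]
tool_rot: [-3.141, -0.262, 0.391]
contact_force: [-0.3, 0.9, -1.3]
opening: 0.023
grip_force: 20.0
```

Emit:
arm_command(moves=[[[0.0002,0,-0.0003],[0,0.005,0],0.015],[[0.0003,0,-0.0006],[0,0.01,0],0.015],[[0.0005,0,-0.0009],[0,0.016,0],0.015],[[0.0006,0,-0.0012],[0,0.021,0],0.015],[[0.0008,0,-0.0015],[0,0.026,0],0.015]])

```text
time: 11.25
tool_pos: [0.5538, -0.0947, 0.056]
tool_rot: [-3.141, -0.288, 0.391]
contact_force: [-0.0, 0.8, -0.8]
opening: 0.0228
grip_force: 20.0
```

Emit:
arm_command(moves=[[[0,0,0],[0,0,0],0.015],[[0,0,0],[0,0,0],0.015],[[0,0,0],[0,0,0],0.015],[[0,0,0],[0,0,0],0.015],[[0,0,0],[0,0,0],0.015]])

```text
time: 11.75
tool_pos: [0.5538, -0.0946, 0.056]
tool_rot: [-3.141, -0.288, 0.392]
contact_force: [-0.1, 0.0, 0.6]
opening: 0.0227
grip_force: 20.0
```

Emit:
arm_command(moves=[[[0.0002,0,-0.0003],[0,0.005,0],0.015],[[0.0003,0,-0.0006],[0,0.01,0],0.015],[[0.0005,0,-0.0009],[0,0.016,0],0.015],[[0.0006,0,-0.0012],[0,0.021,0],0.015],[[0.0008,0,-0.0015],[0,0.026,0],0.015]])

```text
time: 12.25
tool_pos: [0.5541, -0.0945, 0.0577]
tool_rot: [-3.141, -0.314, 0.391]
contact_force: [0.8, -0.2, -0.5]
opening: 0.0228
grip_force: 20.0
```

Emit:
arm_command(moves=[[[0.0002,0,-0.0003],[0,0.005,0],0.015],[[0.0003,0,-0.0006],[0,0.01,0],0.015],[[0.0005,0,-0.0009],[0,0.016,0],0.015],[[0.0006,0,-0.0012],[0,0.021,0],0.015],[[0.0008,0,-0.0015],[0,0.026,0],0.015]])

```text
time: 12.75
tool_pos: [0.5544, -0.0944, 0.0594]
tool_rot: [-3.141, -0.34, 0.391]
contact_force: [-0.6, -0.4, -0.7]
opening: 0.0226
grip_force: 20.0
```

Emit:
arm_command(moves=[[[0.0002,0,-0.0003],[0,0.005,0],0.015],[[0.0003,0,-0.0006],[0,0.01,0],0.015],[[0.0005,0,-0.0009],[0,0.016,0],0.015],[[0.0006,0,-0.0012],[0,0.021,0],0.015],[[0.0008,0,-0.0015],[0,0.026,0],0.015]])

```text
time: 13.25
tool_pos: [0.5547, -0.0943, 0.061]
tool_rot: [-3.141, -0.366, 0.391]
contact_force: [0.4, -0.5, -0.9]
opening: 0.0227
grip_force: 20.0
```

Emit:
arm_command(moves=[[[0.0001,0,-0.0002],[0,0.0035,0],0.015],[[0.0002,0,-0.0004],[0,0.007,0],0.015],[[0.0003,0,-0.0006],[0,0.0105,0],0.015],[[0.0004,0,-0.0008],[0,0.014,0],0.015],[[0.0005,0,-0.001],[0,0.0175,0],0.015]])

```text
time: 13.75
tool_pos: [0.5548, -0.0943, 0.0622]
tool_rot: [-3.141, -0.383, 0.391]
contact_force: [0.8, -0.2, -1.3]
opening: 0.0229
grip_force: 20.0
```

Emit:
arm_command(moves=[[[0.0001,0,-0.0002],[0,0.0035,0],0.015],[[0.0002,0,-0.0004],[0,0.007,0],0.015],[[0.0003,0,-0.0006],[0,0.0105,0],0.015],[[0.0004,0,-0.0008],[0,0.014,0],0.015],[[0.0005,0,-0.001],[0,0.0175,0],0.015]])

```text
time: 14.25
tool_pos: [0.5549, -0.0942, 0.0632]
tool_rot: [-3.141, -0.401, 0.391]
contact_force: [0.2, -0.4, -0.8]
opening: 0.0228
grip_force: 20.0
```

Emit:
arm_command(moves=[[[0.0001,0,-0.0002],[0,0.0035,0],0.015],[[0.0002,0,-0.0004],[0,0.007,0],0.015],[[0.0003,0,-0.0006],[0,0.0105,0],0.015],[[0.0004,0,-0.0008],[0,0.014,0],0.015],[[0.0005,0,-0.001],[0,0.0175,0],0.015]])

```text
time: 14.75
tool_pos: [0.5549, -0.0942, 0.0644]
tool_rot: [-3.141, -0.418, 0.391]
contact_force: [-1.1, 0.3, -0.9]
opening: 0.0227
grip_force: 20.0
```

```bash
python3 - <<'E'
from st import *
import cv2
lip()
o=[]
for n in("top","scene"):
    im=robot.read_camera(n); np.save(f"pics/ref_{n}.npy",im)
    x,y=proj(n,[.4863,-.1217,.03])[0].astype(int); o.append(cv2.resize(im[y-45:y+30,x-40:x+40,::-1],None,fx=5,fy=5,interpolation=cv2.INTER_CUBIC))
cv2.imwrite("pics/b.png",np.hstack(o))
E
```

```text
t 14.75 lip rel jar [ 0.0106 -0.0008  0.0691] tilt 23.97 F [-1.08  0.33 -0.93] tq [-0.129  0.42   0.013]
```

View pics/b.png

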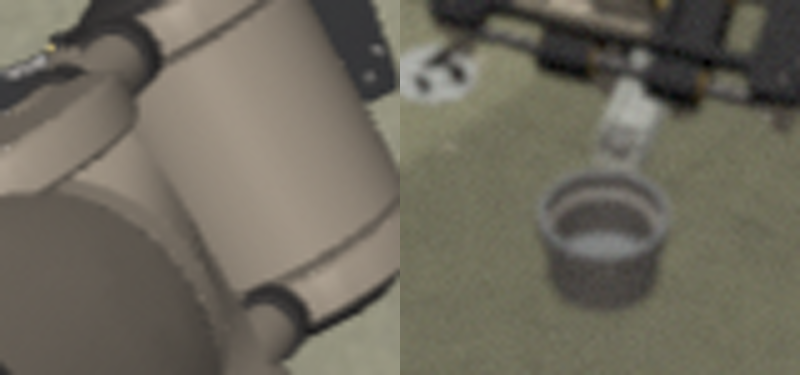

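Emit:
arm_command(moves=[[[-0.0004,0,0.0009],[0,0,0],0.015],[[-0.0008,0,0.0018],[0,0,0],0.015],[[-0.0012,0,0.0028],[0,0,0],0.015],[[-0.0016,0,0.0037],[0,0,0],0.015],[[-0.002,0,0.0046],[0,0,0],0.015]])

```text
time: 15.35
tool_pos: [0.555, -0.0941, 0.0592]
tool_rot: [-3.141, -0.418, 0.391]
contact_force: [0.1, 0.3, -0.3]
opening: 0.0229
grip_force: 20.0
```

Emit:
arm_command(moves=[[[0.0001,0,-0.0002],[0,0.0035,0],0.015],[[0.0002,0,-0.0004],[0,0.007,0],0.015],[[0.0003,0,-0.0006],[0,0.0105,0],0.015],[[0.0004,0,-0.0008],[0,0.014,0],0.015],[[0.0005,0,-0.001],[0,0.0175,0],0.015]])

```text
time: 15.85
tool_pos: [0.555, -0.0942, 0.0605]
tool_rot: [-3.141, -0.436, 0.391]
contact_force: [-0.5, 0.2, -0.5]
opening: 0.0226
grip_force: 20.0
```

Emit:
arm_command(moves=[[[0.0001,0,-0.0002],[0,0.0035,0],0.015],[[0.0002,0,-0.0004],[0,0.007,0],0.015],[[0.0003,0,-0.0006],[0,0.0105,0],0.015],[[0.0004,0,-0.0008],[0,0.014,0],0.015],[[0.0005,0,-0.001],[0,0.0175,0],0.015]])

```text
time: 16.35
tool_pos: [0.555, -0.0942, 0.0616]
tool_rot: [-3.141, -0.453, 0.391]
contact_force: [0.2, 0.9, -0.4]
opening: 0.0229
grip_force: 20.0
```

Emit:
arm_command(moves=[[[0.0001,0,-0.0002],[0,0.0035,0],0.015],[[0.0002,0,-0.0004],[0,0.007,0],0.015],[[0.0003,0,-0.0006],[0,0.0105,0],0.015],[[0.0004,0,-0.0008],[0,0.014,0],0.015],[[0.0005,0,-0.001],[0,0.0175,0],0.015]])

```text
time: 16.85
tool_pos: [0.555, -0.0942, 0.0627]
tool_rot: [-3.141, -0.471, 0.391]
contact_force: [0.2, 1.1, -1.7]
opening: 0.0228
grip_force: 20.0
```

Emit:
arm_command(moves=[[[0.0001,0,-0.0002],[0,0.0035,0],0.015],[[0.0002,0,-0.0004],[0,0.007,0],0.015],[[0.0003,0,-0.0006],[0,0.0105,0],0.015],[[0.0004,0,-0.0008],[0,0.014,0],0.015],[[0.0005,0,-0.001],[0,0.0175,0],0.015]])

```text
time: 17.35
tool_pos: [0.555, -0.0941, 0.0638]
tool_rot: [-3.141, -0.488, 0.391]
contact_force: [-1.1, 0.1, -1.1]
opening: 0.0231
grip_force: 20.0
```

```bash
cat > chk.py <<'E'
from st import *
lip()
a=np.load("pics/ref_scene.npy").astype(float);b=robot.read_camera("scene").astype(float)
np.save("pics/last.npy",b.astype(np.uint8))
J=np.array([.4863,-.1217,0])
th=np.linspace(0,6.28,9)
d=abs(a-b).mean(2)
x,y=np.round(proj("scene",J+[0,0,.012])[0]).astype(int)
w=d[y-9:y+6,x-9:x+10]; print("jar diff mean %.1f max %.1f n>15 %d; noise %.1f"%(w.mean(),w.max(),(w>15).sum(),d[300:,:100].mean()))
E
python3 chk.py
```

```text
t 17.35 lip rel jar [ 0.0105 -0.0008  0.0641] tilt 27.98 F [-1.13  0.07 -1.12] tq [-0.153  0.464  0.024]
jar diff mean 2.5 max 7.7 n>15 0; noise 2.5
```

Emit:
arm_command(moves=[[[0.0001,0,-0.0003],[0,0.005,0],0.015],[[0.0003,0,-0.0006],[0,0.011,0],0.015],[[0.0005,0,-0.001],[0,0.0175,0],0.015],[[0.0005,0,-0.001],[0,0.0175,0],0.015],[[0.0005,0,-0.001],[0,0.0175,0],0.015]])

```text
time: 17.9
tool_pos: [0.555, -0.0942, 0.0649]
tool_rot: [-3.141, -0.506, 0.391]
contact_force: [-0.5, 0.9, -0.0]
opening: 0.0227
grip_force: 20.0
```

```bash
python3 chk.py
```

```text
t 17.9 lip rel jar [ 0.0104 -0.0008  0.064 ] tilt 28.97 F [-0.49  0.89 -0.01] tq [-0.204  0.462  0.064]
jar diff mean 2.6 max 8.7 n>15 0; noise 2.5
```

Emit:
arm_command(moves=[[[0.0001,0,-0.0003],[0,0.005,0],0.015],[[0.0003,0,-0.0006],[0,0.011,0],0.015],[[0.0005,0,-0.001],[0,0.0175,0],0.015],[[0.0005,0,-0.001],[0,0.0175,0],0.015],[[0.0005,0,-0.001],[0,0.0175,0],0.015]])

```text
time: 18.45
tool_pos: [0.5549, -0.0943, 0.066]
tool_rot: [-3.141, -0.523, 0.391]
contact_force: [-0.3, -0.2, -1.0]
opening: 0.023
grip_force: 20.0
```

```bash
python3 chk.py
```

```text
t 18.45 lip rel jar [ 0.0104 -0.0008  0.064 ] tilt 29.97 F [-0.31 -0.2  -0.96] tq [-0.206  0.471 -0.025]
jar diff mean 2.8 max 9.0 n>15 0; noise 2.5
```

Emit:
arm_command(moves=[[[0.0001,0,-0.0003],[0,0.005,0],0.015],[[0.0003,0,-0.0006],[0,0.011,0],0.015],[[0.0005,0,-0.001],[0,0.0175,0],0.015],[[0.0005,0,-0.001],[0,0.0175,0],0.015],[[0.0005,0,-0.001],[0,0.0175,0],0.015]])

```text
time: 19.0
tool_pos: [0.5549, -0.0943, 0.0672]
tool_rot: [-3.141, -0.541, 0.391]
contact_force: [-0.6, -0.7, 0.7]
opening: 0.0227
grip_force: 20.0
```

```bash
python3 chk.py
```

```text
t 19.0 lip rel jar [ 0.0104 -0.0008  0.0641] tilt 30.97 F [-0.61 -0.67  0.69] tq [-0.21   0.471  0.025]
jar diff mean 2.6 max 9.3 n>15 0; noise 2.5
```

Emit:
arm_command(moves=[[[0.0001,0,-0.0003],[0,0.005,0],0.015],[[0.0003,0,-0.0006],[0,0.011,0],0.015],[[0.0005,0,-0.001],[0,0.0175,0],0.015],[[0.0005,0,-0.001],[0,0.0175,0],0.015],[[0.0005,0,-0.001],[0,0.0175,0],0.015]])

```text
time: 19.55
tool_pos: [0.5548, -0.0943, 0.0683]
tool_rot: [-3.141, -0.558, 0.391]
contact_force: [-0.9, -1.4, -0.5]
opening: 0.0229
grip_force: 20.0
```

```bash
python3 chk.py
```

```text
t 19.55 lip rel jar [ 0.0103 -0.0008  0.064 ] tilt 31.97 F [-0.88 -1.37 -0.53] tq [-0.231  0.475 -0.015]
jar diff mean 2.7 max 8.3 n>15 0; noise 2.5
```

```bash
cp pics/last.npy pics/prev.npy; cat >> chk.py <<'E'
p=np.load("pics/prev.npy").astype(float); e=abs(p-b).mean(2)
x,y=np.round(proj("scene",J+[.015,.006,.07])[0]).astype(int)
w=e[y-18:y+8,x-10:x+18]; print("tube vs prev mean %.2f max %.1f n>15 %d | around jar mean %.2f max %.1f"%(w.mean(),w.max(),(w>15).sum(),e[y:y+40,x-25:x+25].mean(),e[y:y+40,x-25:x+25].max()))
np.save("pics/prev.npy",b.astype(np.uint8))
E
```

Emit:
arm_command(moves=[[[0.0001,0,-0.0003],[0,0.005,0],0.015],[[0.0003,0,-0.0006],[0,0.011,0],0.015],[[0.0005,0,-0.001],[0,0.0175,0],0.015],[[0.0005,0,-0.001],[0,0.0175,0],0.015],[[0.0005,0,-0.001],[0,0.0175,0],0.015]])

```text
time: 20.1
tool_pos: [0.5547, -0.0943, 0.0694]
tool_rot: [-3.141, -0.576, 0.391]
contact_force: [-0.1, -0.9, -0.8]
opening: 0.0232
grip_force: 20.0
```

```bash
python3 chk.py; python3 - <<'E'
import cv2,numpy as np
from fit import *
x,y=proj("scene",[.4863,-.1217,.05])[0].astype(int)
a=np.load("pics/ref_scene.npy");b=np.load("pics/last.npy")
cv2.imwrite("pics/c.png",np.hstack([cv2.resize(i[y-35:y+30,x-25:x+30,::-1],None,fx=7,fy=7,interpolation=cv2.INTER_CUBIC) for i in(a,b)]))
E
```

```text
t 20.1 lip rel jar [ 0.0103 -0.0008  0.0641] tilt 32.98 F [-0.08 -0.9  -0.8 ] tq [-0.217  0.495 -0.06 ]
jar diff mean 2.7 max 8.0 n>15 0; noise 2.5
tube vs prev mean 4.20 max 27.3 n>15 24 | around jar mean 2.48 max 9.7
```

View pics/c.png

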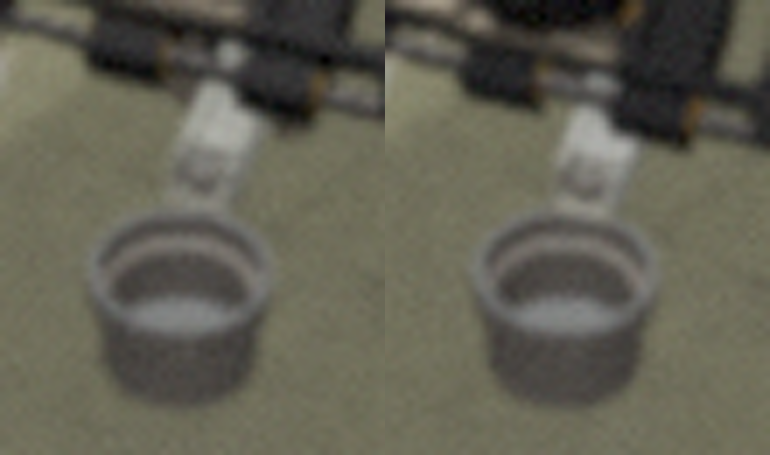

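Emit:
arm_command(moves=[[[0.0001,0,-0.0003],[0,0.005,0],0.015],[[0.0003,0,-0.0006],[0,0.011,0],0.015],[[0.0005,0,-0.001],[0,0.0175,0],0.015],[[0.0005,0,-0.001],[0,0.0175,0],0.015],[[0.0005,0,-0.001],[0,0.0175,0],0.015]])

```text
time: 20.65
tool_pos: [0.5546, -0.0944, 0.0705]
tool_rot: [-3.141, -0.593, 0.391]
contact_force: [0.1, -0.4, -0.3]
opening: 0.023
grip_force: 20.0
```

```bash
python3 chk.py
```

```text
t 20.65 lip rel jar [ 0.0103 -0.0008  0.0641] tilt 33.98 F [ 0.14 -0.43 -0.27] tq [-0.246  0.515  0.019]
jar diff mean 2.9 max 9.3 n>15 0; noise 2.5
tube vs prev mean 4.44 max 25.7 n>15 25 | around jar mean 2.53 max 18.3
```

Emit:
arm_command(moves=[[[0.0001,0,-0.0003],[0,0.005,0],0.015],[[0.0003,0,-0.0006],[0,0.011,0],0.015],[[0.0005,0,-0.001],[0,0.0175,0],0.015],[[0.0005,0,-0.001],[0,0.0175,0],0.015],[[0.0005,0,-0.001],[0,0.0175,0],0.015]])

```text
time: 21.2
tool_pos: [0.5544, -0.0945, 0.0716]
tool_rot: [-3.141, -0.611, 0.391]
contact_force: [-0.1, 0.4, -0.8]
opening: 0.0227
grip_force: 20.0
```

```bash
python3 chk.py
```

```text
t 21.2 lip rel jar [ 0.0103 -0.0008  0.0641] tilt 34.98 F [-0.12  0.4  -0.83] tq [-0.186  0.543 -0.005]
jar diff mean 2.8 max 10.7 n>15 0; noise 2.5
tube vs prev mean 4.54 max 30.7 n>15 27 | around jar mean 2.47 max 9.7
```

Emit:
arm_command(moves=[[[0.0001,0,-0.0003],[0,0.005,0],0.015],[[0.0003,0,-0.0006],[0,0.011,0],0.015],[[0.0005,0,-0.001],[0,0.0175,0],0.015],[[0.0005,0,-0.001],[0,0.0175,0],0.015],[[0.0005,0,-0.001],[0,0.0175,0],0.015]])

```text
time: 21.75
tool_pos: [0.5543, -0.0945, 0.0727]
tool_rot: [-3.141, -0.628, 0.391]
contact_force: [-0.3, 0.8, -1.1]
opening: 0.023
grip_force: 20.0
```

```bash
python3 chk.py
```

```text
t 21.75 lip rel jar [ 0.0103 -0.0008  0.064 ] tilt 35.98 F [-0.33  0.81 -1.05] tq [-0.218  0.541 -0.021]
jar diff mean 2.8 max 9.3 n>15 0; noise 2.5
tube vs prev mean 4.38 max 28.3 n>15 18 | around jar mean 2.53 max 12.3
```

```bash
cat >> chk.py <<'E'
E=[];T=[]
for i in range(4):
    b=robot.read_camera("scene").astype(float);s=robot.observe();E.append(s["joint_efforts"]);T.append(np.r_[s["contact_force"],s["torque"]])
    d=abs(a-b).mean(2);x,y=np.round(proj("scene",J+[0,0,.012])[0]).astype(int);print(round(d[y-12:y+8,x-10:x+11].max(),1),end=" ")
print("eff",np.mean(E,0).round(3),np.std(E,0).round(3)[1:3])
E
python3 chk.py
```

```text
t 21.8 lip rel jar [ 0.0103 -0.0008  0.0641] tilt 35.98 F [ 0.25  0.1  -0.03] tq [-0.255  0.513  0.008]
jar diff mean 2.6 max 13.0 n>15 0; noise 2.5
tube vs prev mean 3.35 max 19.3 n>15 8 | around jar mean 2.48 max 11.7
8.7 9.0 13.0 9.3 eff [-1.6000e-02 -3.9956e+01 -1.3872e+01  1.3790e+00  1.3620e+00  2.2000e-02] [0.003 0.005]
```

Emit:
arm_command(moves=[[[0.0001,0,-0.0003],[0,0.005,0],0.015],[[0.0003,0,-0.0006],[0,0.01,0],0.015],[[0.0004,0,-0.0008],[0,0.014,0],0.015],[[0.0004,0,-0.0008],[0,0.014,0],0.015],[[0.0004,0,-0.0008],[0,0.014,0],0.015]])

```text
time: 22.55
tool_pos: [0.5541, -0.0946, 0.0736]
tool_rot: [-3.141, -0.642, 0.391]
contact_force: [0.2, -0.2, -1.3]
opening: 0.0229
grip_force: 20.0
```

```bash
python3 chk.py
```

```text
t 22.55 lip rel jar [ 0.0102 -0.0008  0.0641] tilt 36.79 F [ 0.24 -0.24 -1.34] tq [-0.182  0.488 -0.02 ]
jar diff mean 2.7 max 8.7 n>15 0; noise 2.5
tube vs prev mean 4.06 max 28.7 n>15 16 | around jar mean 2.48 max 11.3
9.0 10.0 8.3 9.7 eff [-1.6000e-02 -3.9795e+01 -1.3663e+01  1.3930e+00  1.4880e+00  2.2000e-02] [0.004 0.006]
```

```bash
python3 - <<'E'
import cv2
from fit import *
F=[robot.read_camera("scene").astype(float) for _ in range(3)]
x,y=np.round(proj("scene",np.array([.4863,-.1217,0])+[.015,.006,.07])[0]).astype(int)
for i in(0,1):
    w=abs(F[i+1]-F[i]).mean(2)[y-18:y+8,x-10:x+18];print(w.mean(),w.max(),(w>15).sum())
b=np.mean(F,0)
x,y=proj("scene",[.4863,-.1217,.05])[0].astype(int)
cv2.imwrite("pics/d.png",cv2.resize(b[y-35:y+30,x-25:x+30,::-1].clip(0,255).astype(np.uint8),None,fx=9,fy=9,interpolation=cv2.INTER_CUBIC))
E
```

```text
2.8205128205128203 13.0 0
2.8360805860805867 11.0 0
```

View pics/d.png

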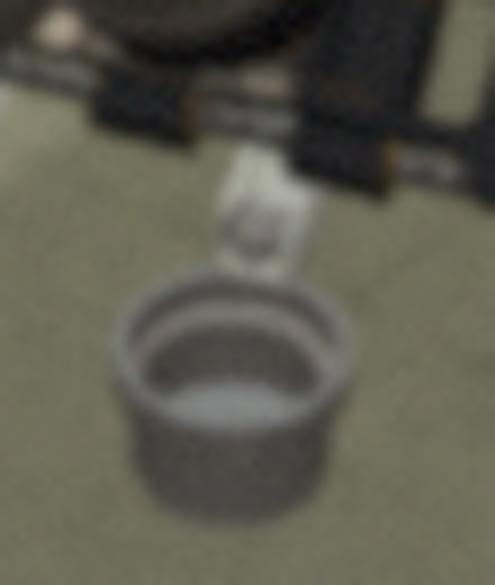

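```bash
python3 - <<'E'
from fit import *
T=[]
for _ in range(10):
    robot.read_camera("scene");s=robot.observe();T.append(np.r_[s["contact_force"],s["torque"]])
print(s["time"],np.mean(T,0).round(3),np.std(T,0).round(3))
E
```

```text
23.45 [-0.285  0.113 -0.776 -0.217  0.526  0.008] [0.219 0.551 0.515 0.022 0.025 0.029]
```

Emit:
arm_command(moves=[[[0.0001,0,-0.0003],[0,0.005,0],0.015],[[0.0003,0,-0.0006],[0,0.01,0],0.015],[[0.0004,0,-0.0008],[0,0.014,0],0.015],[[0.0004,0,-0.0008],[0,0.014,0],0.015],[[0.0004,0,-0.0008],[0,0.014,0],0.015]])

```text
time: 23.95
tool_pos: [0.554, -0.0946, 0.0745]
tool_rot: [-3.141, -0.656, 0.391]
contact_force: [-0.7, -1.1, -0.7]
opening: 0.0228
grip_force: 20.0
```

```bash
python3 chk.py
```

```text
t 23.95 lip rel jar [ 0.0103 -0.0008  0.0641] tilt 37.59 F [-0.68 -1.06 -0.73] tq [-0.242  0.535 -0.028]
jar diff mean 2.9 max 10.0 n>15 0; noise 2.6
tube vs prev mean 4.14 max 27.0 n>15 18 | around jar mean 2.38 max 10.7
9.7 10.0 9.3 7.7 eff [-1.6000e-02 -3.9640e+01 -1.3452e+01  1.4050e+00  1.6130e+00  2.2000e-02] [0.003 0.007]
```

Emit:
arm_command(moves=[[[-0.0005,0,0.0009],[0,-0.016,0],0.015],[[-0.001,0,0.0018],[0,-0.032,0],0.015],[[-0.0014,0,0.0027],[0,-0.048,0],0.015],[[-0.0019,0,0.0036],[0,-0.064,0],0.015],[[-0.0024,0,0.0045],[0,-0.08,0],0.015]])

```text
time: 24.7
tool_pos: [0.5548, -0.0942, 0.0694]
tool_rot: [-3.141, -0.575, 0.391]
contact_force: [-0.3, 0.1, -0.6]
opening: 0.023
grip_force: 20.0
```

Emit:
arm_command(moves=[[[-0.0005,0,0.0009],[0,-0.016,0],0.015],[[-0.001,0,0.0018],[0,-0.032,0],0.015],[[-0.0014,0,0.0027],[0,-0.048,0],0.015],[[-0.0019,0,0.0036],[0,-0.064,0],0.015],[[-0.0024,0,0.0045],[0,-0.08,0],0.015]])

```text
time: 25.2
tool_pos: [0.5552, -0.0939, 0.0643]
tool_rot: [-3.141, -0.495, 0.391]
contact_force: [-0.1, -0.6, -0.2]
opening: 0.0228
grip_force: 20.0
```

Emit:
arm_command(moves=[[[0,-0.008,0],[0,0,0],0.015],[[0,-0.022,0],[0,0,0],0.015],[[0,-0.04,0],[0,0,0],0.015],[[0,-0.06,0],[0,0,0],0.015],[[0,-0.08,0],[0,0,0],0.015]])

```text
time: 25.7
tool_pos: [0.5232, -0.0181, 0.0643]
tool_rot: [-3.14, -0.496, 0.391]
contact_force: [0.5, -0.0, -0.4]
opening: 0.0228
grip_force: 20.0
```

Emit:
arm_command(moves=[[[0,-0.02,0],[0,0,0],0.015],[[0,-0.04,0],[0,0,0],0.015],[[0,-0.058,0],[0,0,0],0.015],[[0,-0.072,0],[0,0,0],0.015],[[0,-0.08,0],[0,0,0],0.015]])

```text
time: 26.2
tool_pos: [0.4922, 0.0559, 0.0643]
tool_rot: [-3.14, -0.495, 0.393]
contact_force: [0.6, -0.2, -0.9]
opening: 0.0229
grip_force: 20.0
```

```bash
python3 - <<'E'
from st import *
import cv2
lip()
a=np.load("pics/top0.npy").astype(float);b=robot.read_camera("top").astype(float)
x,y=np.round(proj("top",[.4863,-.1217,.01])[0]).astype(int)
d=abs(a-b).mean(2)[y-14:y+15,x-14:x+15]; print(d.mean(),d.max(),(d>20).sum()); print(d[::3,::3].round().astype(int))
np.save("pics/topj.npy",b.astype(np.uint8))
E
```

```text
t 26.2 lip rel jar [0.0097 0.1617 0.0641] tilt 28.37 F [ 0.58 -0.25 -0.92] tq [-0.196  0.48  -0.031]
12.59334126040428 20.666666666666668 1
[[13 14 10 13 14 14 14 12 13 12]
 [13  9 10  8  7  7  8 14 13 13]
 [14 13  9 15 15 15 16  8 13 12]
 [13  7 15 15 15 15 15 15 13 13]
 [14 10 15 15 15 15 15 15 10 12]
 [12 13 14 14 14  3  9 16 15 12]
 [12 15 14 16 15  6  9 14 12 12]
 [12 12 13 15 12 12 13  9 12 12]
 [12 11 13 10  7  6 10 12 12 11]
 [12 13 12 12 12 12 12 12 13 12]]
```

```bash
python3 - <<'E'
from fit import *
import cv2
x,y=np.round(proj("top",[.4863,-.1217,.01])[0]).astype(int)
print(np.round([proj("top",[.4863,-.1217,z])[0]-[x-20,y-20] for z in(.01,.013)],1))
cv2.imwrite("pics/e.png",np.hstack([cv2.resize(np.load(f)[y-20:y+21,x-20:x+21,::-1],None,fx=9,fy=9,interpolation=cv2.INTER_CUBIC) for f in("pics/top0.npy","pics/topj.npy")]))
E
```

```text
[[19.8 20. ]
 [19.8 19.7]]
```

View pics/e.png

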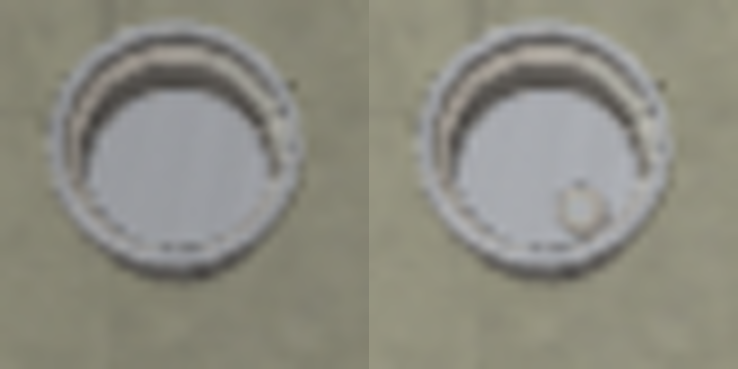

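The top view shows exactly one ball in the jar, at the front edge around (582,210), where the scene camera can't see it. I'll tilt the tube back and return it to the stand.

Emit:
arm_command(moves=[[[0,0,-0.004],[0,-0.02,0],0.015],[[0,0,-0.009],[0,-0.045,0],0.015],[[0,0,-0.014],[0,-0.07,0],0.015],[[0,0,-0.019],[0,-0.095,0],0.015],[[0,0,-0.024],[0,-0.12,0],0.015]])

```text
time: 26.75
tool_pos: [0.4832, 0.0494, 0.0857]
tool_rot: [-3.141, -0.375, 0.391]
contact_force: [0.3, 0.5, -1.0]
opening: 0.0226
grip_force: 20.0
```

Emit:
arm_command(moves=[[[0,0,-0.005],[0,-0.025,0],0.015],[[0,0,-0.01],[0,-0.05,0],0.015],[[0,0,-0.015],[0,-0.075,0],0.015],[[0,0,-0.02],[0,-0.1,0],0.015],[[0,0,-0.025],[0,-0.125,0],0.015]])

```text
time: 27.25
tool_pos: [0.4748, 0.0459, 0.109]
tool_rot: [-3.141, -0.25, 0.391]
contact_force: [0.2, 0.7, -1.1]
opening: 0.0227
grip_force: 20.0
```

Emit:
arm_command(moves=[[[0,0,-0.005],[0,-0.025,0],0.015],[[0,0,-0.01],[0,-0.05,0],0.015],[[0,0,-0.015],[0,-0.075,0],0.015],[[0,0,-0.02],[0,-0.1,0],0.015],[[0,0,-0.025],[0,-0.125,0],0.015]])

```text
time: 27.75
tool_pos: [0.469, 0.0436, 0.1332]
tool_rot: [-3.141, -0.125, 0.391]
contact_force: [0.3, -0.7, -0.5]
opening: 0.0229
grip_force: 20.0
```

Emit:
arm_command(moves=[[[0,0,-0.004],[0,-0.025,0],0.015],[[0,0,-0.008],[0,-0.05,0],0.015],[[0,0,-0.012],[0,-0.075,0],0.015],[[0,0,-0.015],[0,-0.1,0],0.015],[[0,0,-0.018],[0,-0.125,0],0.015]])

```text
time: 28.25
tool_pos: [0.467, 0.0428, 0.1509]
tool_rot: [-3.14, -0.0, 0.392]
contact_force: [-0.5, -0.5, -0.3]
opening: 0.0228
grip_force: 20.0
```

```bash
python3 -c "
from rel import *
rel([.5672,-.3645,.152],[np.pi,0,.3916])"
```

```text
now [0.467  0.0428 0.1509] [-3.1405e+00 -1.0000e-04  3.9150e-01] d [-0.0628  0.4147 -0.0015] [-0.0011 -0.0001 -0.0001]
```

Emit:
arm_command(moves=[[[-0.001,0.005,0],[0,0,0],0.015],[[-0.003,0.016,0],[0,0,0],0.015],[[-0.005,0.032,0],[0,0,0],0.015],[[-0.008,0.05,0],[0,0,0],0.015],[[-0.011,0.07,0],[0,0,0],0.015]])

```text
time: 28.75
tool_pos: [0.4836, -0.0275, 0.1506]
tool_rot: [-3.141, -0.001, 0.392]
contact_force: [-0.1, 0.6, -0.4]
opening: 0.0231
grip_force: 20.0
```

Emit:
arm_command(moves=[[[-0.003,0.022,0],[0,0,0],0.015],[[-0.0065,0.044,0],[0,0,0],0.015],[[-0.01,0.066,0],[0,0,0],0.015],[[-0.013,0.088,0],[0,0,0],0.015],[[-0.0165,0.11,0],[0,0,0],0.015]])

```text
time: 29.25
tool_pos: [0.5102, -0.136, 0.1504]
tool_rot: [-3.141, -0.001, 0.391]
contact_force: [0.2, 0.2, 0.7]
opening: 0.0229
grip_force: 20.0
```

Emit:
arm_command(moves=[[[-0.003,0.022,0],[0,0,0],0.015],[[-0.0065,0.044,0],[0,0,0],0.015],[[-0.01,0.066,0],[0,0,0],0.015],[[-0.013,0.088,0],[0,0,0],0.015],[[-0.0165,0.11,0],[0,0,0],0.015]])

```text
time: 29.75
tool_pos: [0.5368, -0.244, 0.1502]
tool_rot: [-3.141, -0.001, 0.391]
contact_force: [0.3, -0.1, -1.8]
opening: 0.0228
grip_force: 20.0
```

Emit:
arm_command(moves=[[[-0.004,0.022,0],[0,0,0],0.015],[[-0.008,0.044,0],[0,0,0],0.015],[[-0.011,0.064,0],[0,0,0],0.015],[[-0.014,0.082,0],[0,0,0],0.015],[[-0.016,0.098,0],[0,0,0],0.015]])

```text
time: 30.25
tool_pos: [0.5591, -0.3408, 0.1499]
tool_rot: [-3.141, -0.001, 0.391]
contact_force: [1.0, -0.5, -1.0]
opening: 0.0225
grip_force: 20.0
```

Emit:
arm_command(moves=[[[-0.0014,0.013,0],[0,0,0],0.015],[[-0.0024,0.021,0],[0,0,0],0.015],[[-0.0028,0.0267,0],[0,0,0],0.015],[[-0.0028,0.0267,0],[0,0,0],0.015],[[-0.0028,0.0267,0],[0,0,0],0.015]])

```text
time: 30.75
tool_pos: [0.5674, -0.3643, 0.1505]
tool_rot: [-3.141, -0.001, 0.392]
contact_force: [0.2, -0.4, -0.1]
opening: 0.0229
grip_force: 20.0
```

```bash
python3 -c "
from rel import *
rel([.5672,-.3645,.0467],[np.pi,0,.3916])"
```

```text
now [ 0.5674 -0.3643  0.1505] [-3.1405e+00 -1.1000e-03  3.9170e-01] d [-0.0003  0.0003  0.1038] [-0.0011 -0.0011  0.0001]
```

Emit:
arm_command(moves=[[[-0.0003,0.0003,0.008],[-0.001,-0.001,0],0.015],[[-0.0003,0.0003,0.022],[-0.001,-0.001,0],0.015],[[-0.0003,0.0003,0.038],[-0.001,-0.001,0],0.015],[[-0.0003,0.0003,0.054],[-0.001,-0.001,0],0.015],[[-0.0003,0.0003,0.06],[-0.001,-0.001,0],0.015]])

```text
time: 31.25
tool_pos: [0.5662, -0.3636, 0.0875]
tool_rot: [-3.138, 0.002, 0.392]
contact_force: [0.2, 0.2, -0.8]
opening: 0.0229
grip_force: 20.0
```

Emit:
arm_command(moves=[[[0,0,0.004],[0,0,0],0.015],[[0,0,0.009],[0,0,0],0.015],[[0,0,0.014],[0,0,0],0.015],[[0,0,0.018],[0,0,0],0.015],[[0,0,0.02],[0,0,0],0.015]])

```text
time: 31.75
tool_pos: [0.5674, -0.3649, 0.0704]
tool_rot: [3.141, -0.0, 0.392]
contact_force: [-0.1, -0.3, 0.1]
opening: 0.0231
grip_force: 20.0
```

```bash
python3 -c "
from rel import *
rel([.5672,-.3645,.0467],[np.pi,0,.3916])"
```

```text
now [ 0.5674 -0.3649  0.0704] [ 3.1412e+00 -1.0000e-04  3.9160e-01] d [-0.     -0.0005  0.0237] [ 0.0004 -0.0001 -0.    ]
```

Emit:
arm_command(moves=[[[0,-0.0005,0.003],[0,0,0],0.015],[[0,-0.0005,0.007],[0,0,0],0.015],[[0,-0.0005,0.011],[0,0,0],0.015],[[0,-0.0005,0.015],[0,0,0],0.015],[[0,-0.0005,0.018],[0,0,0],0.015]])

```text
time: 32.25
tool_pos: [0.5671, -0.3644, 0.0521]
tool_rot: [3.142, 0.0, 0.392]
contact_force: [0.2, -0.8, -0.9]
opening: 0.0229
grip_force: 20.0
```

Emit:
arm_command(moves=[[[0,0,0.0012],[0,0,0],0.015],[[0,0,0.0024],[0,0,0],0.015],[[0,0,0.0036],[0,0,0],0.015],[[0,0,0.0045],[0,0,0],0.015],[[0,0,0.005],[0,0,0],0.015]])

```text
time: 32.75
tool_pos: [0.5672, -0.3645, 0.0476]
tool_rot: [3.141, -0.0, 0.392]
contact_force: [-0.0, -0.2, -0.7]
opening: 0.0228
grip_force: 20.0
```

```bash
python3 -c "
from rel import *
rel([.5672,-.3645,.0467],[np.pi,0,.3916])
T=[]
for _ in range(6): robot.read_camera('scene');T.append(robot.observe()['contact_force'])
print(np.mean(T,0))"
```

```text
now [ 0.5672 -0.3645  0.0476] [ 3.1411e+00 -1.0000e-04  3.9160e-01] d [-0.     -0.      0.0009] [ 0.0005 -0.0001 -0.    ]
[ 0.55528636 -0.24480273 -0.96741269]
```

Emit:
arm_command(moves=[[[0,0,0.0004],[0,0,0],0.015],[[0,0,0.0009],[0,0,0],0.015],[[0,0,0.0009],[0,0,0],0.015],[[0,0,0.0009],[0,0,0],0.015],[[0,0,0.0009],[0,0,0],0.015]])

```text
time: 33.55
tool_pos: [0.5673, -0.3645, 0.0467]
tool_rot: [3.141, -0.0, 0.392]
contact_force: [0.3, -0.8, -0.3]
opening: 0.023
grip_force: 20.0
```

Emit:
arm_command(moves=[[[0,0,0],[0,0,0],0.024],[[0,0,0],[0,0,0],0.026],[[0,0,0],[0,0,0],0.03],[[0,0,0],[0,0,0],0.036],[[0,0,0],[0,0,0],0.044]])

```text
time: 34.05
tool_pos: [0.5672, -0.3645, 0.0467]
tool_rot: [3.141, -0.0, 0.392]
contact_force: [-0.1, 1.1, 0.1]
opening: 0.0398
grip_force: 0.0
```

Emit:
arm_command(moves=[[[0,0,0],[0,0,0],0.046],[[0,0,-0.004],[0,0,0],0.046],[[0,0,-0.012],[0,0,0],0.046],[[0,0,-0.022],[0,0,0],0.046],[[0,0,-0.035],[0,0,0],0.046]])

```text
time: 34.55
tool_pos: [0.5672, -0.3645, 0.0827]
tool_rot: [3.141, -0.0, 0.392]
contact_force: [-0.9, -0.3, -0.0]
opening: 0.046
grip_force: 0.0
```

Emit:
arm_command(moves=[[[0,0,-0.02],[0,0,0],0.046],[[0,0,-0.04],[0,0,0],0.046],[[0,0,-0.065],[0,0,0],0.046],[[0,0,-0.09],[0,0,0],0.046],[[0,0,-0.115],[0,0,0],0.046]])

```text
time: 35.05
tool_pos: [0.5672, -0.3644, 0.1992]
tool_rot: [3.14, -0.001, 0.392]
contact_force: [0.1, -1.3, 0.3]
opening: 0.0462
grip_force: 0.0
```

Emit:
arm_command(moves=[[[0,-0.02,0],[0,0,0],0.046],[[0,-0.06,0],[0,0,0],0.046],[[0,-0.1,0],[0,0,0],0.046],[[0,-0.14,0],[0,0,0],0.046],[[0,-0.18,0],[0,0,0],0.046]])

```text
time: 35.55
tool_pos: [0.4979, -0.1968, 0.1979]
tool_rot: [3.14, -0.001, 0.391]
contact_force: [0.5, 0.8, 0.1]
opening: 0.0461
grip_force: 0.0
```

Emit:
arm_command(moves=[[[0,-0.04,0],[0,0,0],0.046],[[0,-0.08,0],[0,0,0],0.046],[[0,-0.12,0],[0,0,0],0.046],[[0,-0.15,0],[0,0,0],0.046],[[0,-0.17,0],[0,0,0],0.046]])

```text
time: 36.05
tool_pos: [0.4328, -0.0392, 0.1979]
tool_rot: [3.14, -0.002, 0.393]
contact_force: [1.0, 0.9, -1.3]
opening: 0.0459
grip_force: 0.0
```

```bash
python3 - <<'E'
from st import *
h=.066
for n in("top","scene"):
    a=np.load(f"pics/{n}0.npy").astype(float);b=robot.read_camera(n).astype(float)
    x,y=proj(n,[.5674,-.3646,.066])[0].round().astype(int)
    d=abs(a-b).mean(2)[y-27:y+28,x-24:x+25]; print(n,"stand diff",d.mean(),d.max(),np.argwhere(d>40)[:12].tolist(),(d>25).sum())
    x,y=proj(n,[.4863,-.1217,.02])[0].round().astype(int)
    d=abs(a-b).mean(2)[y-15:y+16,x-15:x+16]; print(n,"jar",d.mean(),d.max())
    np.save(f"pics/{n}f.npy",b.astype(np.uint8))
s=robot.observe();print(s["time"],s["tool_pos"])
E
```

```text
top stand diff 12.524180581323437 55.333333333333336 [[16, 25], [31, 33], [33, 34], [35, 35]] 64
top jar 20.0128338536247 120.66666666666667
scene stand diff 3.18243661100804 17.0 [] 0
scene jar 2.812695109261186 10.333333333333334
36.15 [ 0.43288929 -0.03913452  0.19784562]
```

```bash
python3 - <<'E'
from st import *
from scipy.ndimage import map_coordinates as mc
a=np.load("pics/top0.npy").mean(2).astype(float);b=np.load("pics/topf.npy").mean(2).astype(float)
for s in range(46,-50,-4):
    r=[]
    for o in(-.005,0,.005):
        X=np.array([.5674,-.3646,.066])+Rz(.3915)@[s*.001*.985,o,-s*.001*.174]
        u,v=proj("top",X)[0]; r+=[mc(a,[[v],[u]],order=1)[0],mc(b,[[v],[u]],order=1)[0]]
    print(s,np.round(r).astype(int))
E
```

```text
46 [169 188 187 204 180 196]
42 [186 203 195 212 195 212]
38 [185 205 192 210 193 209]
34 [186 203 189 202 191 208]
30 [186 209 195 210 196 206]
26 [186 209 195 211 195 206]
22 [182 202 189 204 188 211]
18 [189 208 193 215 192 217]
14 [187 211 196 219 195 218]
10 [186 213 194 220 191 221]
6 [192 211 194 220 192 219]
2 [193 210 205 220 204 219]
-2 [194 213 205 220 206 221]
-6 [194 212 205 220 206 220]
-10 [192 210 205 219 204 219]
-14 [192 214 205 220 205 220]
-18 [193 214 205 220 206 220]
-22 [191 214 206 220 206 220]
-26 [190 214 205 220 204 216]
-30 [187 207 199 215 197 208]
-34 [165 186 177 192 176 189]
-38 [162 194 192 208 190 204]
-42 [159 181 182 198 182 197]
-46 [144 164 158 167 161 179]
```

```bash
python3 -c "
from cell import robot
print(robot.hand_in())"
```

```text
the job is handed in; nothing more can be done
None
```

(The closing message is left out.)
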